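# Hang the sample carrier on the retracting hook

### The job

Take the sprung retracting hook by its black pull knob, pull it down, hook it into the lifting eye of the sample carrier, and let it rise gently to the top of its travel so that the carrier hangs upright and still from the hook, then let go. The eye's height has been set by hand and is known only roughly, so feel for it: do not push the hook hard against the carrier or shove or tip it, never let the hook snap up, handle nothing but the hook and its arm (keep your fingers off the carrier), and leave the other things on the bench where they are.

Things in the scene. Friction and masses are not known exactly. Their poses are not given: they have to be found in the camera images.
- stand: retractor stand, screwed to the bench: dark square foot 120 x 120 x 10 mm carrying an upright steel column with a grey spring drum on top (330 mm high). Origin at the centre of the foot's underside; the column stands over it and turns about this vertical axis.
- column (a joint): turn of the column (with arm and hook) on the foot, rad, -0.75 to 0.75, light friction, no spring. 0: the arm points along the stand's own -x; positive is anticlockwise seen from above.
- hook (a joint): travel of the hook carriage on the column, m: 0 is home at the top, 0.13 is fully pulled down. A spring pulls it up with about 5 N net at the top, rising by 35 N per metre of travel.
- knob (a point): middle of the black pull knob at the arm's end, 200 mm from the column's axis: upright round grip, 16 mm diameter, 47 mm tall, rising from a 30 mm collar on the arm (collar top 23 mm below this point) to a plain rounded end 24 mm above it. 281 mm above the bench when home. x points from the knob along the arm to the column, z up, y square to the arm: the hook's open side.
- hook_tip (a point): end of the hook, a steel J of 8 mm round bar hanging under the knob: its shank is on the knob's upright axis, its underside 94 mm below the knob point. It opens square to the arm towards the knob's +y (left for someone facing the column from the knob). The upturned tip reaches 32 mm from the shank's axis and tops out 16 mm above the underside; this point: 28 mm out, 82 mm below the knob point.
- hook_seat (a point): place on the hook's bar where a hung bar rests: 14 mm to the open side of the shank's axis, 86 mm below the knob point, 8 mm above the hook's underside.
- carrier: loose sample carrier, about 0.26 kg, standing on the bench within the hook's reach: aluminium plate 88 x 88 x 8 mm with four metal samples fixed on it (tops at 30 mm), a central collar and a stem with a lifting eye. Origin at the centre of the plate's underside, z up.
- eye_mean (a point): point on the carrier, 100 mm above its origin: the middle of the lifting eye's range. The eye, a rounded rectangle of 8 mm round bar in the carrier's x-z plane (entered along the carrier's y), is centred up to 20 mm above or below this point; its set height is not reported. Opening 40 mm wide, 22 mm high, closed below by a solid plate; outer top 19 mm above its centre.
- marker: bystander: white felt marker with a black cap, 130 mm long, 16 mm thick, lying near the stand; origin under its middle.
- hex_key: bystander: dark hexagon key 89 mm long, lying near the stand; origin under its middle.
There are look-alikes about, which are no part of the job. Of the things that look like the carrier, the larger one is meant.

How it is judged:
By the outcome, as a careful person would: the job done as asked, in the order asked, and still so for the second after the job is handed in, with the robot touching nothing.
It also fails if it takes over 61 s, if anything falls off the work surface, if the arm or the gripper's body presses on something with over 40 N, if the wrist force passes 120 N, or if a joint passes its speed limit or range.

### The arm

A 6-joint arm with a two-finger parallel gripper is mounted at the origin on a cart in front of the work surface, level with it; the furniture and walls round the work are solid. World frame = base frame: x ahead of the robot, y to its left, z up, the work surface at z = 0. Lengths are in mm, angles in degrees, forces in N, time in s.
With the tool pointing down it reaches from about 300 to 850 mm from the base axis. Payload 4.2 kg.
Tool frame: the origin (TCP) lies at the centre of the arm's flange, where the gripper is bolted on; the fingertips stand 191 mm ahead of it and the grasp point (between the pads) lies 172 mm ahead of it; y points along the fingers, x is the direction in which the jaws open and shut, and the axes are right-handed (so a half turn about y gives the same grasp; the last joint's range is limited). The gripper opens to 91 mm and grips with 3 to 60 N. Pads are 32 mm wide; open, the fingers measure 118 mm over their backs; the gripper's body (76 mm by 178 mm) begins 60 mm behind the grasp point.
Start: joints at [-78.323, 18.312, 89.639, -0, 72.044, -1.146], TCP at [127.612, -560.659, 404.776] pointing down, gripper open.
Joint ranges: [-177.97, 177.97], [-48.28, 115.42], [12.27, 149.76], [-77.06, 257.06], [2.81, 150.46], [-146.56, 146.56]. Speed limits (degrees/s): [147.25, 147.25, 180, 180, 180, 180].

### API

Orientations are given as [roll, pitch, yaw] about the fixed x, y, z axes, in that order (R = Rz(yaw) Ry(pitch) Rx(roll)).
In Python, from workcell import env gives the robot as it stands.
- The arm moves only by the tool carry_out, never from a script. Its argument "increments" is a list of rows, each a list of 3 entries, a list of its own where there are three numbers: the turn, a rotation vector about the tool's x, y, z in rad, then the shift along the tool's x, y, z in mm, then the closure, from 0 (fully open) to 1 (shut). In form: [[[wx, wy, wz], [dx, dy, dz], claw], ...]. A call has 1 to 10 rows; each row is the pose to reach, as a shift and turn from the pose commanded when the call began, along the tool's axes at that moment; what a row does not reach only later rows make up. A row lasts 1/12 s, in which the tool goes at most 41.7 mm and 7.16 degrees, less where a joint would pass 70% of its speed; a pose out of reach is approached as far as the arm can. A call with a gripper value outside its range is refused whole. The fingers move at their own pace and stop on an object; "force" is the grip in N (left out, the last holds). Time passes only in rows, so rows that repeat a pose let the fingers close. It gives the time, the measured TCP pose, the force and the opening at its end, in the units of the state.
- env.state(): the state, without advancing time (a new reading comes with each control period).
- env.grab_frame(name): name is "scene" or "side" or "wrist"; returns a dict with "frame" (420x560x3 uint8, blue, green, red), "z_map" (420x560 float32, mm along the optical axis (not along the pixel's ray), 0 where there is no reading), "camera_matrix" (3x3 intrinsics, pixels), "rvec" (rotation vector, rad) and "tvec" (3), from world to camera coordinates, as OpenCV has them; the wrist camera has in their place "hand_eye" (4x4, takes a point from camera to tool coordinates, whose origin is the TCP and whose axes are the tool frame's). Camera axes: x right, y down, z forward; pixel columns grow to the right and rows downward; lengths in mm; the calibration is good to about 2 mm. A picture is of the moment at which its call begins: read the wrist's pose just before it.
- env.job_done(): hands the job in, once; it reports no verdict.
The state is a dict: "time_s": time; "qpos": joint angles; "qvel": joint speeds; "effort": joint torques, N m; "ee_pos": TCP position; "ee_rot": TCP orientation; "force": force on the tool from outside, world axes, zero at the start; "torque": the same for the moment, N m; "gripper_width": finger opening in mm.
Only numpy, scipy, OpenCV 4.12 (cv2) and the standard library are available. Lean on these libraries where they do the work, as an engineer would, in place of code of your own. Each camera call takes 0.05 s, during which the arm holds its last target. There are 200 camera calls.

## Working session

There is one attempt and no reset: what is moved stays moved. The work goes in short steps, Python scripts to look and compute and a tool call to move; the robot and the scene stay as the last step left them, time stands still between calls to the robot, and variables do not carry over. Pictures are saved under pics/ and viewed, about 8 in all and at most 12, crops included, and the job is handed in when it is done.

Besides the shell and the picture viewer there is one more tool, called in YAML: its name, and indented under it one key for each argument. carry_out: Moves the arm, as the interface text tells. Its arguments: {"type":"object","properties":{"increments":{"type":"array","items":{"type":"array"}},"force":{"type":"number"}},"required":["increments"]}

```bash
mkdir -p pics; ls
cat > h.py <<'E'
import numpy as np, cv2
from workcell import env
def grab(n):
    s=env.state(); f=env.grab_frame(n); f['s']=s; return f
def w2c(f):
    if 'rvec' in f:
        R=cv2.Rodrigues(np.array(f['rvec'],float))[0]; return R,np.array(f['tvec'],float).ravel()
    from scipy.spatial.transform import Rotation as Ro
    s=f['s']; T=np.eye(4); T[:3,:3]=Ro.from_euler('xyz',s['ee_rot'],degrees=True).as_matrix(); T[:3,3]=s['ee_pos']
    M=np.linalg.inv(T@np.array(f['hand_eye'])); return M[:3,:3],M[:3,3]
def cloud(f):
    K=np.array(f['camera_matrix']); z=f['z_map'].astype(float); v,u=np.mgrid[:z.shape[0],:z.shape[1]]
    P=np.stack([(u-K[0,2])/K[0,0]*z,(v-K[1,2])/K[1,1]*z,z],-1); R,t=w2c(f)
    Q=(P-t)@R; Q[z==0]=np.nan; return Q
def proj(f,p):
    R,t=w2c(f); c=R@np.array(p,float)+t; q=np.array(f['camera_matrix'])@c; return q[:2]/q[2]
def save(f,name,crop=None,k=1):
    im=f['frame']
    if crop: a,b,c,d=crop; im=im[b:d,a:c]
    cv2.imwrite('pics/'+name,cv2.resize(im,None,fx=k,fy=k,interpolation=cv2.INTER_CUBIC))
E
python3 - <<'E'
from h import *
import pickle
a=grab('scene');b=grab('side');pickle.dump((a,b),open('f0.pkl','wb'))
cv2.imwrite('pics/a.png',a['frame']);cv2.imwrite('pics/b.png',b['frame'])
print(env.state())
E
```

```text
pics
{'time_s': 0.1, 'qpos': array([-7.83250353e+01,  1.83463942e+01,  8.96981296e+01, -1.05383531e-03,
        7.20439960e+01, -1.14678219e+00]), 'qvel': array([-0.11842424,  0.01450548, -0.14710758,  0.00097705, -0.01030425,
        0.00143218]), 'effort': array([ 3.14979452e-04, -4.13331592e+01, -2.32508504e+01,  7.28984317e-02,
        4.22155915e-02, -6.16725742e-05]), 'ee_pos': array([ 127.56289281, -560.51914164,  404.02872244]), 'ee_rot': array([-8.99992302e+01,  8.85221950e-02, -7.71779269e+01]), 'force': array([ 0.57888979, -0.10842897,  0.49733667]), 'torque': array([ 0.02271898,  0.0191473 , -0.00174624]), 'gripper_width': 91.54547308009982}
```

View pics/a.png

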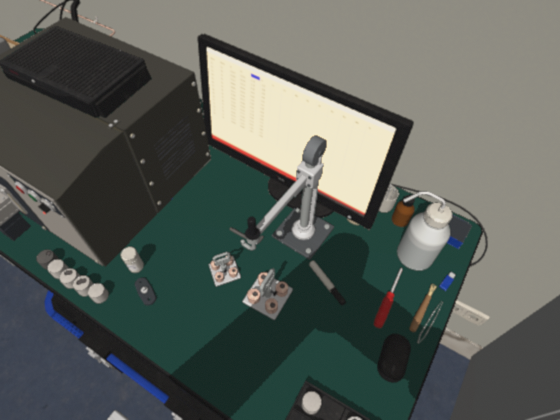

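View pics/b.png

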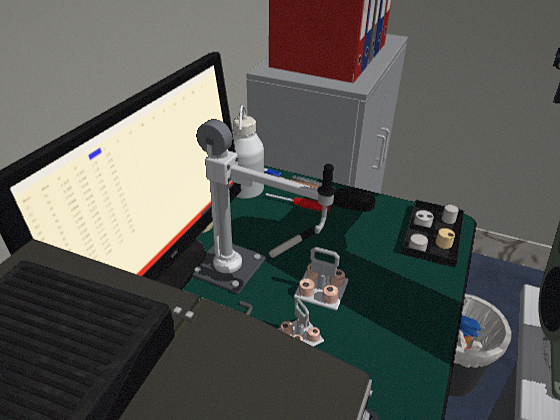

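The scene view shows the knob near (252,228), the stand foot near (303,232), the larger carrier at (268,293) and the small look-alike at (225,268). In the side view the knob is at (328,178) and the carrier's eye at (325,258).

Run:
```python
from h import *
import pickle
a,b=pickle.load(open('f0.pkl','rb'))
A=a['frame'][200:330,190:360];B=b['frame'][130:350,190:400]
A=cv2.resize(A,None,fx=4.4,fy=4.4,interpolation=cv2.INTER_CUBIC)
cv2.imwrite('pics/a2.png',A);cv2.imwrite('pics/b2.png',cv2.resize(B,None,fx=2.7,fy=2.7,interpolation=cv2.INTER_CUBIC))
for f,n in((a,'a'),(b,'b')):
    Q=cloud(f); R,t=w2c(f); print(n,'cam',-R.T@t)
    for p in ({'a':[(252,228),(252,221),(303,232),(268,293),(225,268),(314,150)],'b':[(328,178),(328,168),(228,262),(325,258),(320,290),(213,137)]}[n]):
        print(p,Q[p[1],p[0]].round(0))
```

```text
a cam [ 203.18116425 -190.28644736  903.13455917]
(252, 228) [514.  55. 287.]
(252, 221) [516.  55. 306.]
(303, 232) [701.  39.  33.]
(268, 293) [514.  24.  34.]
(225, 268) [516. 150.  23.]
(314, 150) [712.  39. 323.]
b cam [342.60534231 694.20674848 700.0387333 ]
(328, 178) [519.  66. 285.]
(328, 168) [520.  67. 303.]
(228, 262) [710.  65.  31.]
(325, 258) [544. -61.   0.]
(320, 290) [521.  39.   6.]
(213, 137) [727.  60. 307.]
```

View pics/a2.png

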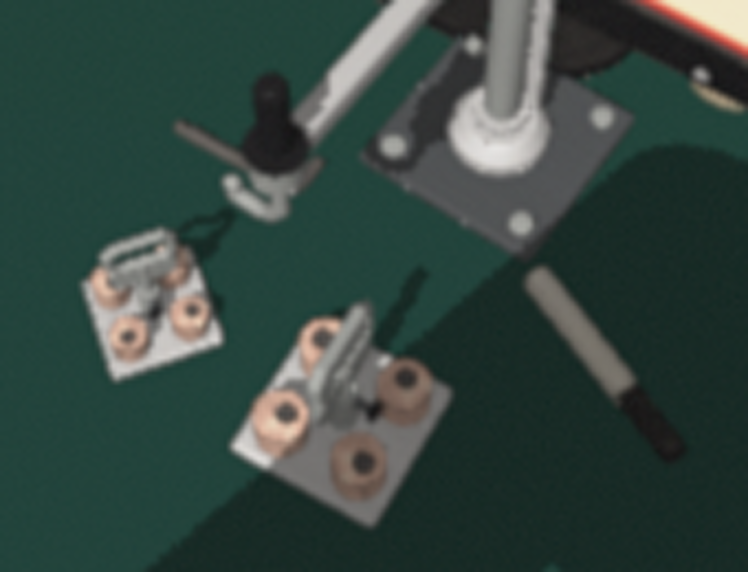

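View pics/b2.png

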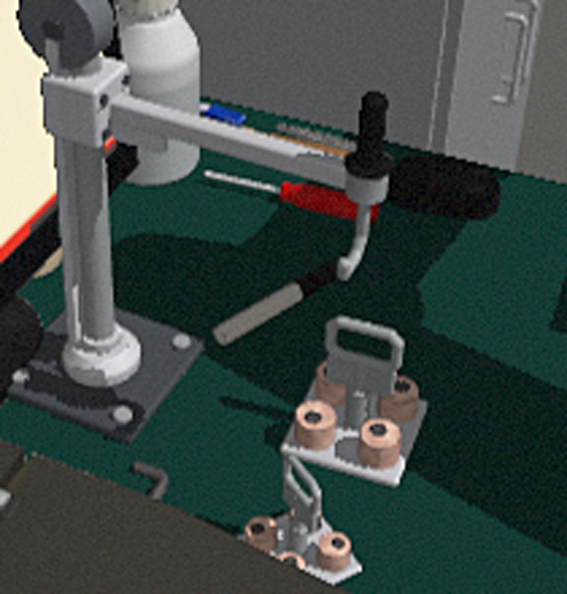

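The crops show the knob's upright black grip above its collar, with the hook opening toward the image's left in the scene view. The larger carrier has visible plate corners at crop pixels (232,447), (372,527) and (452,392), and its eye stands nearly edge-on to the scene camera.

Run:
```python
from h import *
import pickle
a,b=pickle.load(open('f0.pkl','rb'))
from scipy.optimize import least_squares
def circ(P,r,g):
    f=lambda c:np.hypot(P[:,0]-c[0],P[:,1]-c[1])-r
    s=least_squares(f,g,loss='soft_l1'); return s.x.round(1),np.abs(s.fun).mean().round(2),len(P)
def ray(f,p,z):
    R,t=w2c(f);K=np.array(f['camera_matrix']);C=-R.T@t;d=R.T@np.linalg.solve(K,[p[0],p[1],1]);return (C+d*(z-C[2])/d[2])
for f,n in((a,'a'),(b,'b')):
    Q=cloud(f).reshape(-1,3); Q=Q[~np.isnan(Q[:,0])]
    sel=lambda c,r,z0,z1:Q[(np.hypot(Q[:,0]-c[0],Q[:,1]-c[1])<r)&(Q[:,2]>z0)&(Q[:,2]<z1)]
    k=sel((520,62),25,266,300); print(n,'knob',circ(k,8,(525,62)), sel((520,62),40,262,340)[:,2].max())
    c=sel((715,50),45,60,200); print('col',k.mean(0).round(0),c.mean(0).round(0)); 
    print(least_squares(lambda q:np.hypot(c[:,0]-q[0],c[:,1]-q[1])-q[2],(720,50,15),loss='soft_l1').x)
    e=sel((514,20),70,60,140); print('eye n',len(e),'z',np.percentile(e[:,2],[0,5,50,95,100]).round(0),e.mean(0).round(1))
    top=e[e[:,2]>np.percentile(e[:,2],50)]; m=top.mean(0); u,s,vt=np.linalg.svd(top[:,:2]-m[:2]); print('dir',vt[0],s/np.sqrt(len(top)),m, np.ptp((top[:,:2]-m[:2])@vt[0]))
for s,f,o,k,z in(('a',a,(190,200),4.4,8),('b',b,(190,130),2.7,8)):
    for p in {'a':[(232,447),(372,527),(452,392)],'b':[(284,447),(404,474),(428,404)]}[s]:
        print(s,'plate',ray(f,(p[0]/k+o[0],p[1]/k+o[1]),z).round(1))
for p in[(362,158),(530,258),(634,115)]: print('foot',ray(a,(p[0]/4.4+190,p[1]/4.4+200),10).round(1))
```

```text
a knob (array([520.3,  60.1]), np.float64(0.45), 85) 307.7784258638394
col [515.  56. 283.] [718.  41. 133.]
[725.33910642  49.64915932  15.72060967]
eye n 186 z [ 60.  64.  90. 106. 108.] [517.1  28.2  88.1]
dir [-0.99952893 -0.03069064] [16.33991798  2.18293814] [516.29815699  28.68571997 102.12708675] 55.187265621286684
b knob (array([521.5,  60. ]), np.float64(0.7), 179) 305.6029732477347
col [520.  66. 283.] [723.  58. 133.]
[739.54804081  22.55825095  41.31133598]
eye n 366 z [ 60.  63.  77. 104. 106.] [520.   32.6  82.4]
dir [-0.99902557 -0.04413515] [18.565165    1.92184324] [519.68833451  32.47452738  95.8727573 ] 55.28275674678555
a plate [473.2  69.    8. ]
a plate [475.9 -17.6   8. ]
a plate [562.8 -14.3   8. ]
b plate [559.5  74.1   8. ]
b plate [473.   63.4   8. ]
b plate [477.5 -10.6   8. ]
foot [661.3 106.5  10. ]
foot [656.1 -10.3  10. ]
foot [774.1 -15.8  10. ]
```

```bash
cat > plan.py <<'E'
# python3 plan.py x0 y0 z0 yaw0 x1 y1 z1 yaw1 : tool-axis turn and shift (tool y down)
import sys,numpy as np
from scipy.spatial.transform import Rotation as Ro
v=list(map(float,sys.argv[1:9])); R=Ro.from_euler('xyz',[-90,0,v[3]],degrees=True)
print('shift',R.inv().apply(np.array(v[4:7])-v[:3]).round(1),'turn',(R.inv()*Ro.from_euler('xyz',[-90,0,v[7]],degrees=True)).as_rotvec().round(4))
E
python3 plan.py 127.6 -560.7 404.8 -77.18 521 60 530 -93.4
```

```text
shift [-517.9 -125.2  521.3] turn [0.     0.2831 0.    ]
```

carry_out:
  increments:
    - [[0,0,0],[0,-40,0],0]
    - [[0,0.04,0],[0,-80,0],0]
    - [[0,0.08,0],[-15,-115,15],0]
    - [[0,0.12,0],[-40,-125,40],0]
    - [[0,0.16,0],[-65,-125,65],0]
    - [[0,0.2,0],[-90,-125,90],0]
    - [[0,0.24,0],[-115,-125,115],0]
    - [[0,0.283,0],[-140,-125,140],0]
    - [[0,0.283,0],[-165,-125,165],0]
    - [[0,0.283,0],[-190,-125,191],0]
  force: 30

```text
time_s: 0.93
ee_pos: [272.0, -331.4, 529.5]
ee_rot: [-90.0, 0.0, -93.4]
force: [-0.1, 0.3, -0.7]
gripper_width: 91.3
```

```bash
python3 plan.py 271.7 -333 529.8 -93.4 521 60 520 -93.4
```

```text
shift [-407.1    9.8  225.6] turn [0. 0. 0.]
```

carry_out:
  increments:
    - [[0,0,0],[-30,0,17],0]
    - [[0,0,0],[-60,0,33],0]
    - [[0,0,0],[-92,0,51],0]
    - [[0,0,0],[-124,0,69],0]
    - [[0,0,0],[-156,0,86],0]
    - [[0,0,0],[-188,0,104],0]
    - [[0,0,0],[-220,0,122],0]
    - [[0,0,0],[-252,0,140],0]
    - [[0,0,0],[-284,0,157],0]
    - [[0,0,0],[-310,0,172],0]

```text
time_s: 1.77
ee_pos: [462.4, -31.5, 529.4]
ee_rot: [-90.0, 0.0, -93.3]
force: [-0.0, -1.4, -0.1]
gripper_width: 91.4
```

carry_out:
  increments:
    - [[0,0,0],[-28,2,15],0]
    - [[0,0,0],[-52,4,28],0]
    - [[0,0,0],[-74,6,41],0]
    - [[0,0,0],[-88,8,49],0]
    - [[0,0,0],[-97,10,53.5],0]
    - [[0,0,0],[-97,10,53.5],0]
    - [[0,0,0],[-97,10,53.5],0]

```text
time_s: 2.35
ee_pos: [520.7, 59.8, 519.3]
ee_rot: [-90.1, -0.1, -93.4]
force: [-0.3, 0.7, 0.3]
gripper_width: 91.3
```

Run:
```python
from h import *
import pickle
w=grab('wrist');pickle.dump(w,open('w1.pkl','wb'));save(w,'w1.png')
s=w['s'];print(s['ee_pos'],s['ee_rot'],s['force'],proj(w,(521,60,305)),proj(w,(518,30,107)))
Q=cloud(w).reshape(-1,3);Q=Q[~np.isnan(Q[:,0])]
k=Q[(np.hypot(Q[:,0]-521,Q[:,1]-60)<25)&(Q[:,2]>285)];print(len(k),k.min(0) if len(k) else'',k.max(0) if len(k) else'',np.median(k,0))
e=Q[(np.hypot(Q[:,0]-518,Q[:,1]-30)<45)&(Q[:,2]>85)&(Q[:,2]<125)];print(len(e),np.percentile(e,[2,50,98],axis=0).round(1) if len(e) else '')
```

```text
[520.73197739  59.84481176 519.26805973] [-9.00796312e+01 -5.15466786e-02 -9.33610311e+01] [-0.34769037  0.6705049   0.31405141] [280.75310252 238.16243574] [304.42542869 186.74035598]
1619 [514.9934057   49.80352871 285.10000382] [545.99262909  67.36302607 459.55220312] [544.84936735  58.44747336 435.6557602 ]
264 [[496.8  25.6  94.8]
 [524.8  29.7 104.1]
 [549.2  33.6 106.2]]
```

View pics/w1.png

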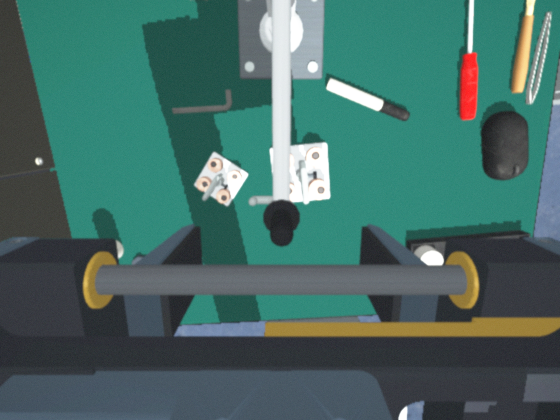

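The wrist view confirms the knob end at about (282,240), 2 px from the prediction. The hook opens left (world +y) at (255,200), and the larger carrier is at (302,175). I'm descending onto the knob and gripping.

carry_out:
  increments:
    - [[0,0,0],[0,12,0],0]
    - [[0,0,0],[0,28,0],0]
    - [[0,0,0],[0,44,0],0]
    - [[0,0,0],[0,56,0],0]
    - [[0,0,0],[0,63,0],0]
    - [[0,0,0],[0,66,0],0]
    - [[0,0,0],[0,66,0],0.3]
    - [[0,0,0],[0,66,0],0.6]
    - [[0,0,0],[0,66,0],0.7]
    - [[0,0,0],[0,66,0],0.75]
  force: 15

```text
time_s: 3.23
ee_pos: [521.0, 59.9, 454.6]
ee_rot: [-89.9, 0.0, -93.4]
force: [-0.0, -0.1, -0.5]
gripper_width: 67.4
```

carry_out:
  increments:
    - [[0,0,0],[0,0,0],0.8]
    - [[0,0,0],[0,0,0],0.85]
    - [[0,0,0],[0,0,0],0.9]
    - [[0,0,0],[0,0,0],1]
    - [[0,0,0],[0,0,0],1]
    - [[0,0,0],[0,0,0],1]
  force: 30

```text
time_s: 3.73
ee_pos: [520.9, 60.0, 453.7]
ee_rot: [-90.0, -0.0, -93.4]
force: [-0.7, 0.3, -0.3]
gripper_width: 27.7
```

carry_out:
  increments:
    - [[0,0,0],[0,0,0],1]
    - [[0,0,0],[0,0,0],1]
    - [[0,0,0],[0,0,0],1]
    - [[0,0,0],[0,0,0],1]
    - [[0,0,0],[0,0,0],1]
    - [[0,0,0],[0,0,0],1]
  force: 30

```text
time_s: 4.23
ee_pos: [520.9, 59.9, 453.7]
ee_rot: [-90.0, -0.0, -93.4]
force: [-0.0, 0.2, -0.2]
gripper_width: 15.1
```

```bash
cat > arc.py <<'E'
# rows along the column arc: python3 arc.py y0 y1 dz n [z steps are world mm, linear]
import sys,numpy as np
from scipy.spatial.transform import Rotation as Ro
y0,y1,dz,n=map(float,sys.argv[1:5]); C=np.array([720.6,49.])
k=lambda y:np.array([C[0]-np.sqrt(4e4-(y-C[1])**2),y]); th=lambda y:np.arcsin((C[1]-y)/200)
yaw0=np.degrees(th(y0))-90.2
R=Ro.from_euler('xyz',[-90,0,yaw0],degrees=True); n=int(n)
for i in range(1,n+1):
    s=i/n; s=s*s*(3-2*s); y=y0+(y1-y0)*s
    d=np.r_[k(y)-k(y0),dz*s]; print([[0,float(round(-(th(y)-th(y0)),3)),0],R.inv().apply(d).round(1).tolist(),1])
E
python3 arc.py 60 16.5 0 8
```

```text
[[0, -0.009, 0], [1.9, -0.0, 0.0], 1]
[[0, -0.034, 0], [6.8, -0.0, 0.1], 1]
[[0, -0.069, 0], [13.8, -0.0, 0.5], 1]
[[0, -0.109, 0], [21.7, -0.0, 1.3], 1]
[[0, -0.149, 0], [29.7, 0.0, 2.3], 1]
[[0, -0.184, 0], [36.6, 0.0, 3.5], 1]
[[0, -0.209, 0], [41.4, 0.0, 4.5], 1]
[[0, -0.218, 0], [43.3, 0.0, 4.9], 1]
```

carry_out:
  increments:
    - [[0,-0.009,0],[1.9,0,0],1]
    - [[0,-0.034,0],[6.8,0,0.1],1]
    - [[0,-0.069,0],[13.8,0,0.5],1]
    - [[0,-0.109,0],[21.7,0,1.3],1]
    - [[0,-0.149,0],[29.7,0,2.3],1]
    - [[0,-0.184,0],[36.6,0,3.5],1]
    - [[0,-0.209,0],[41.4,0,4.5],1]
    - [[0,-0.218,0],[43.3,0,4.9],1]
    - [[0,-0.218,0],[43.3,0,4.9],1]
    - [[0,-0.218,0],[43.3,0,4.9],1]
  force: 40

```text
time_s: 5.07
ee_pos: [523.0, 16.4, 453.7]
ee_rot: [-90.0, -0.0, -80.9]
force: [-1.1, -0.3, 0.9]
gripper_width: 15.1
```

carry_out:
  increments:
    - [[0,0,0],[0,3,0],1]
    - [[0,0,0],[0,9,0],1]
    - [[0,0,0],[0,16,0],1]
    - [[0,0,0],[0,24,0],1]
    - [[0,0,0],[0,33,0],1]
    - [[0,0,0],[0,42,0],1]
    - [[0,0,0],[0,50,0],1]
    - [[0,0,0],[0,56,0],1]
    - [[0,0,0],[0,60,0],1]
    - [[0,0,0],[0,60,0],1]

```text
time_s: 5.9
ee_pos: [522.9, 16.7, 394.0]
ee_rot: [-90.0, -0.0, -80.9]
force: [-2.6, -0.1, 6.6]
gripper_width: 15.3
```

Run:
```python
from h import *
import pickle
a=grab('scene');b=grab('side');w=grab('wrist');pickle.dump((a,b,w),open('f2.pkl','wb'))
s=env.state();print(s['ee_pos'],s['force'],s['torque'],s['gripper_width'])
c=b['frame'][150:330,250:400];d=a['frame'][190:320,200:320]
im=np.hstack([cv2.resize(c,(500,600),interpolation=cv2.INTER_CUBIC)[:,:420],cv2.resize(d,(554,600),interpolation=cv2.INTER_CUBIC)[:,:380]])
cv2.imwrite('pics/c.png',im)
```

```text
[522.87262159  16.67046253 394.64884627] [-3.1224883  -0.69977373  7.88216645] [-0.12428031  0.62285198 -0.04946442] 14.978761728290518
```

View pics/c.png

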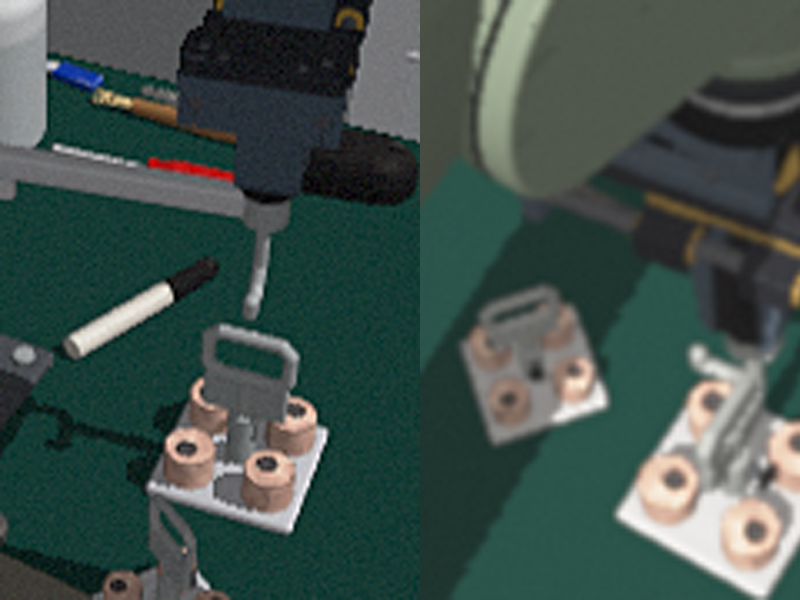

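Side crop: the hook bottom at (250,315) hangs just above and behind the eye's top bar at (255,335), with nothing touching. I'm lowering further, then feeling in small steps.

carry_out:
  increments:
    - [[0,0,0],[0,3,0],1]
    - [[0,0,0],[0,7,0],1]
    - [[0,0,0],[0,11,0],1]
    - [[0,0,0],[0,14,0],1]
    - [[0,0,0],[0,16,0],1]
    - [[0,0,0],[0,17,0],1]
    - [[0,0,0],[0,17,0],1]
    - [[0,0,0],[0,17,0],1]

```text
time_s: 6.72
ee_pos: [522.8, 16.7, 377.7]
ee_rot: [-90.0, -0.0, -80.9]
force: [-3.7, -1.0, 7.7]
gripper_width: 15.0
```

carry_out:
  increments:
    - [[0,0,0],[0,0,0],1]
    - [[0,0,0],[0,0,0],1]

```text
time_s: 6.88
ee_pos: [522.8, 16.7, 377.8]
ee_rot: [-90.0, -0.0, -80.9]
force: [-3.0, -1.1, 7.4]
gripper_width: 15.7
```

carry_out:
  increments:
    - [[0,0,0],[0,0.7,0],1]
    - [[0,0,0],[0,1,0],1]
    - [[0,0,0],[0,1,0],1]

```text
time_s: 7.13
ee_pos: [522.8, 16.7, 376.8]
ee_rot: [-90.0, -0.0, -80.9]
force: [-4.5, -1.1, 7.2]
gripper_width: 15.3
```

carry_out:
  increments:
    - [[0,0,0],[0,0.7,0],1]
    - [[0,0,0],[0,1,0],1]
    - [[0,0,0],[0,1,0],1]

```text
time_s: 7.38
ee_pos: [522.8, 16.7, 375.8]
ee_rot: [-90.0, -0.0, -80.9]
force: [-4.6, -0.0, 7.4]
gripper_width: 15.2
```

carry_out:
  increments:
    - [[0,0,0],[0,0.7,0],1]
    - [[0,0,0],[0,1,0],1]
    - [[0,0,0],[0,1,0],1]

```text
time_s: 7.63
ee_pos: [522.8, 16.7, 374.8]
ee_rot: [-90.0, -0.0, -80.9]
force: [-3.3, -0.4, 7.6]
gripper_width: 15.3
```

carry_out:
  increments:
    - [[0,0,0],[0,0.5,0],1]
    - [[0,0,0],[0,0.8,0],1]
    - [[0,0,0],[0,0.8,0],1]

```text
time_s: 7.88
ee_pos: [522.8, 16.7, 374.0]
ee_rot: [-90.0, -0.0, -80.9]
force: [-3.8, -1.0, 7.1]
gripper_width: 15.1
```

carry_out:
  increments:
    - [[0,0,0],[0,0.5,0],1]
    - [[0,0,0],[0,0.8,0],1]
    - [[0,0,0],[0,0.8,0],1]

```text
time_s: 8.13
ee_pos: [522.8, 16.7, 373.3]
ee_rot: [-90.0, -0.0, -80.9]
force: [-3.7, -0.3, 8.1]
gripper_width: 15.2
```

carry_out:
  increments:
    - [[0,0,0],[0,0.5,0],1]
    - [[0,0,0],[0,0.7,0],1]
    - [[0,0,0],[0,0.7,0],1]

```text
time_s: 8.38
ee_pos: [522.8, 16.7, 372.6]
ee_rot: [-90.0, -0.0, -80.9]
force: [-4.4, -0.4, 7.5]
gripper_width: 15.1
```

carry_out:
  increments:
    - [[0,0,0],[0,0.5,0],1]
    - [[0,0,0],[0,0.7,0],1]
    - [[0,0,0],[0,0.7,0],1]

```text
time_s: 8.63
ee_pos: [522.8, 16.7, 371.9]
ee_rot: [-90.0, -0.0, -80.9]
force: [-4.5, -1.3, 8.1]
gripper_width: 15.1
```

carry_out:
  increments:
    - [[0,0,0],[0,0.5,0],1]
    - [[0,0,0],[0,0.7,0],1]
    - [[0,0,0],[0,0.7,0],1]

```text
time_s: 8.88
ee_pos: [522.8, 16.7, 371.2]
ee_rot: [-90.0, -0.0, -80.9]
force: [-3.8, -1.0, 7.8]
gripper_width: 15.6
```

Run:
```python
from h import *
b=grab('side')
cv2.imwrite('pics/d.png',cv2.resize(b['frame'][195:295,280:370],None,fx=6,fy=6,interpolation=cv2.INTER_CUBIC))
for p in[(522.8,16.7,107),(522.8-2.2,16.7+13.8,104.5),(522.8-4.6,16.7+28.,112.5),(518,30,106.5),(518,30,99)]:print((proj(b,p)-[280,195])*6)
Q=cloud(b)[195:295,280:370].reshape(-1,3);Q=Q[(abs(Q[:,1]-30)<40)&(abs(Q[:,0]-518)<40)]
h=Q[(Q[:,2]>110)&(Q[:,2]<140)];print(np.median(h,0),h.min(0),h.max(0))
q=Q[(Q[:,2]>95)&(Q[:,2]<=112)];print(np.c_[np.histogram(q[:,2],bins=17,range=(95,112))[0]].T)
```

```text
[280.08188137 295.36244018]
[271.89915244 329.84828948]
[266.32007631 340.31275046]
[280.88693248 326.30801411]
[278.99636273 344.49555704]
[521.04294907  24.32027668 118.06581904] [514.82761496  17.50048813 110.16405408] [527.43043102  50.77237201 139.48130845]
[[ 2  5  9 10 11 10 10 15 16  8  2  1  2  4  3  4  5]]
```

View pics/d.png

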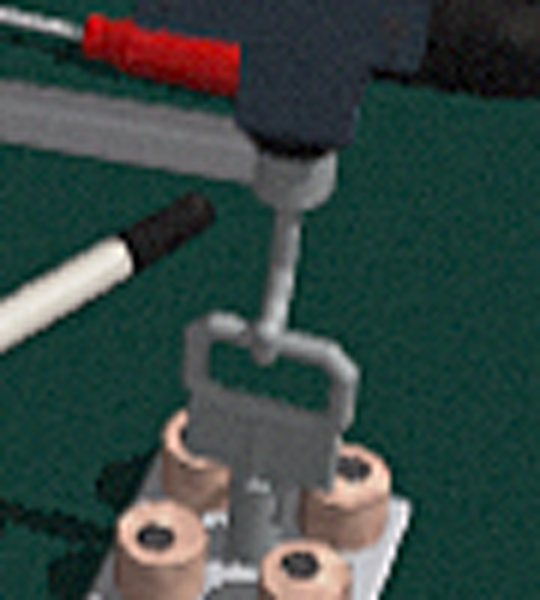

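The side crop shows the tip at (265,350), just in front of the eye's top bar, whose upper edge is near (270,330). The two are practically level, so contact should be close.

carry_out:
  increments:
    - [[0,0,0],[0,0.5,0],1]
    - [[0,0,0],[0,0.7,0],1]
    - [[0,0,0],[0,0.7,0],1]

```text
time_s: 9.18
ee_pos: [522.8, 16.7, 370.9]
ee_rot: [-90.0, -0.0, -80.9]
force: [-4.7, 0.1, 10.7]
gripper_width: 15.4
```

Contact felt at TCP z≈371.1 (+3 N). I'm backing off, swinging clear to the −y side, and going down 27 mm below contact height.

```bash
python3 arc.py 16.5 -23 0 7; echo; python3 arc.py -23 16.5 0 10
```

```text
[[0, -0.011, 0], [2.2, -0.0, 0.0], 1]
[[0, -0.04, 0], [8.0, -0.0, 0.2], 1]
[[0, -0.079, 0], [15.9, -0.0, 0.7], 1]
[[0, -0.123, 0], [24.5, -0.0, 1.6], 1]
[[0, -0.163, 0], [32.5, -0.0, 2.8], 1]
[[0, -0.193, 0], [38.4, -0.0, 3.9], 1]
[[0, -0.205, 0], [40.7, -0.0, 4.3], 1]

[[0, 0.006, 0], [-1.2, -0.0, -0.0], 1]
[[0, 0.022, 0], [-4.4, -0.0, 0.0], 1]
[[0, 0.045, 0], [-9.1, -0.0, 0.2], 1]
[[0, 0.074, 0], [-14.7, -0.0, 0.5], 1]
[[0, 0.104, 0], [-20.8, 0.0, 1.0], 1]
[[0, 0.134, 0], [-26.7, 0.0, 1.7], 1]
[[0, 0.162, 0], [-32.2, 0.0, 2.5], 1]
[[0, 0.184, 0], [-36.6, 0.0, 3.3], 1]
[[0, 0.199, 0], [-39.6, 0.0, 3.8], 1]
[[0, 0.205, 0], [-40.7, 0.0, 4.0], 1]
```

carry_out:
  increments:
    - [[0,0,0],[0,-2,0],1]
    - [[0,0,0],[0,-6,0],1]
    - [[0,0,0],[0,-10,0],1]
    - [[0,0,0],[0,-12,0],1]
    - [[0,0,0],[0,-12,0],1]
    - [[0,0,0],[0,-12,0],1]

```text
time_s: 9.68
ee_pos: [522.8, 16.7, 382.6]
ee_rot: [-90.0, -0.0, -80.9]
force: [-4.2, -0.2, 7.3]
gripper_width: 15.3
```

carry_out:
  increments:
    - [[0,-0.011,0],[2.2,0,0],1]
    - [[0,-0.04,0],[8,0,0.2],1]
    - [[0,-0.079,0],[15.9,0,0.7],1]
    - [[0,-0.123,0],[24.5,0,1.6],1]
    - [[0,-0.163,0],[32.5,0,2.8],1]
    - [[0,-0.193,0],[38.4,0,3.9],1]
    - [[0,-0.205,0],[40.7,0,4.3],1]
    - [[0,-0.205,0],[40.7,0,4.3],1]
    - [[0,-0.205,0],[40.7,0,4.3],1]

```text
time_s: 10.43
ee_pos: [533.5, -23.3, 382.4]
ee_rot: [-90.0, -0.1, -69.2]
force: [-4.3, -1.1, 7.4]
gripper_width: 15.1
```

carry_out:
  increments:
    - [[0,0,0],[0,3,0],1]
    - [[0,0,0],[0,9,0],1]
    - [[0,0,0],[0,16,0],1]
    - [[0,0,0],[0,24,0],1]
    - [[0,0,0],[0,31,0],1]
    - [[0,0,0],[0,36,0],1]
    - [[0,0,0],[0,38.5,0],1]
    - [[0,0,0],[0,38.5,0],1]
    - [[0,0,0],[0,38.5,0],1]
    - [[0,0,0],[0,38.5,0],1]

```text
time_s: 11.27
ee_pos: [533.4, -23.0, 343.9]
ee_rot: [-90.0, -0.0, -69.1]
force: [-4.6, -1.8, 8.7]
gripper_width: 15.1
```

Run:
```python
from h import *
b=grab('side')
cv2.imwrite('pics/e.png',cv2.resize(b['frame'][195:295,270:380],None,fx=6,fy=6,interpolation=cv2.INTER_CUBIC))
print(env.state()['force'])
```

```text
[-4.03462017 -2.23887347  9.39319198]
```

View pics/e.png

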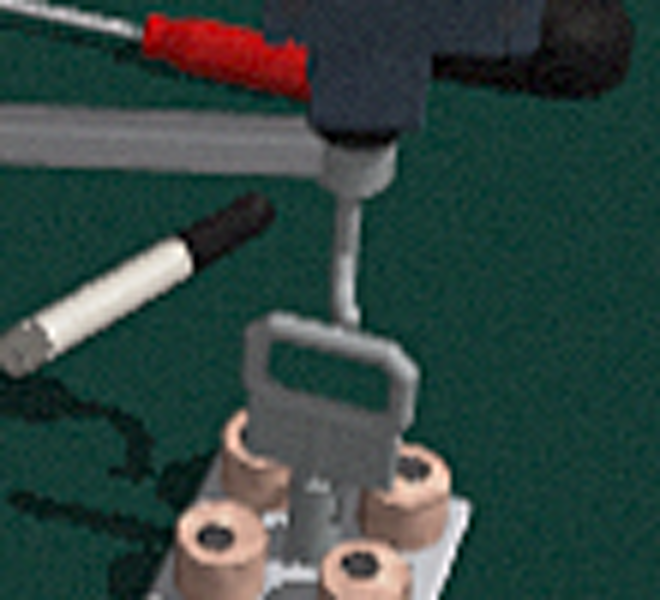

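The side crop shows the hook standing behind the eye at (345,310), clear of it. I'm swinging in slowly.

carry_out:
  increments:
    - [[0,0.006,0],[-1.2,0,0],1]
    - [[0,0.018,0],[-3.6,0,0],1]
    - [[0,0.032,0],[-6.4,0,0.1],1]
    - [[0,0.045,0],[-9.1,0,0.2],1]
    - [[0,0.06,0],[-12,0,0.3],1]
    - [[0,0.074,0],[-14.7,0,0.5],1]
    - [[0,0.085,0],[-17,0,0.7],1]
    - [[0,0.085,0],[-17,0,0.7],1]

```text
time_s: 11.98
ee_pos: [528.0, -6.5, 344.0]
ee_rot: [-90.0, -0.0, -74.0]
force: [-4.1, -1.4, 8.5]
gripper_width: 15.4
```

```bash
python3 arc.py -7.1 16.5 0 12 | sed -n '1~2p;12p'
```

```text
[[0, 0.002, 0], [-0.5, -0.0, -0.0], 1]
[[0, 0.019, 0], [-3.8, -0.0, 0.0], 1]
[[0, 0.046, 0], [-9.2, -0.0, 0.2], 1]
[[0, 0.076, 0], [-15.2, -0.0, 0.5], 1]
[[0, 0.102, 0], [-20.4, -0.0, 1.0], 1]
[[0, 0.119, 0], [-23.7, -0.0, 1.3], 1]
[[0, 0.121, 0], [-24.2, -0.0, 1.4], 1]
```

carry_out:
  increments:
    - [[0,0.008,0],[-1.6,0,0],1]
    - [[0,0.018,0],[-3.6,0,0],1]
    - [[0,0.028,0],[-5.6,0,0.1],1]
    - [[0,0.038,0],[-7.6,0,0.2],1]
    - [[0,0.046,0],[-9.2,0,0.2],1]
    - [[0,0.046,0],[-9.2,0,0.2],1]

```text
time_s: 12.48
ee_pos: [525.7, 2.3, 344.0]
ee_rot: [-90.0, -0.0, -76.7]
force: [-4.9, -0.4, 8.4]
gripper_width: 15.4
```

carry_out:
  increments:
    - [[0,0.01,0],[-2,0,0.1],1]
    - [[0,0.022,0],[-4.4,0,0.2],1]
    - [[0,0.034,0],[-6.8,0,0.3],1]
    - [[0,0.034,0],[-6.8,0,0.3],1]

```text
time_s: 12.82
ee_pos: [524.3, 9.1, 344.0]
ee_rot: [-90.0, -0.0, -78.6]
force: [-4.7, -1.4, 9.5]
gripper_width: 15.2
```

carry_out:
  increments:
    - [[0,0.01,0],[-2,0,0.2],1]
    - [[0,0.022,0],[-4.4,0,0.4],1]
    - [[0,0.035,0],[-7,0,0.7],1]
    - [[0,0.04,0],[-8,0,0.8],1]
    - [[0,0.04,0],[-8,0,0.8],1]
    - [[0,0.04,0],[-8,0,0.8],1]

```text
time_s: 13.32
ee_pos: [523.2, 16.9, 343.8]
ee_rot: [-90.1, -0.0, -80.9]
force: [-5.9, -0.9, 8.8]
gripper_width: 15.1
```

Run:
```python
from h import *
b=grab('side')
cv2.imwrite('pics/f.png',cv2.resize(b['frame'][195:295,270:380],None,fx=6,fy=6,interpolation=cv2.INTER_CUBIC))
print(env.state()['force'])
```

```text
[-5.68019045 -0.48064768  8.67725545]
```

View pics/f.png

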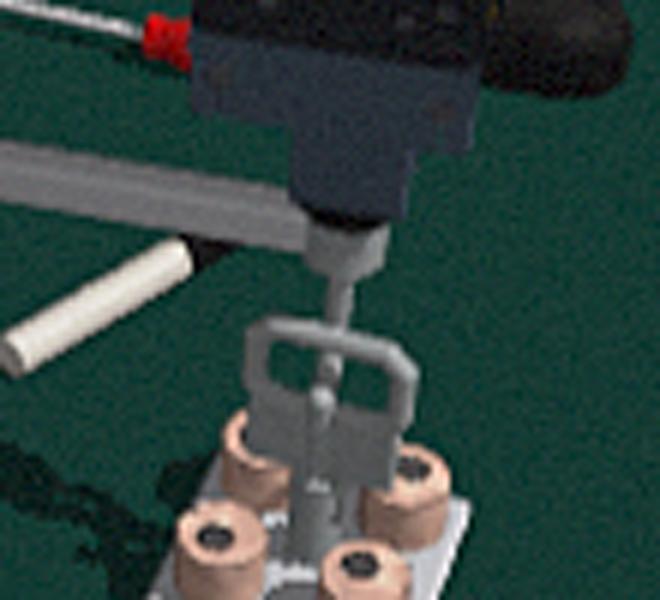

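The hook tip at (322,400) has passed through the eye, and the carrier hasn't moved. I'm rising gently.

carry_out:
  increments:
    - [[0,0,0],[0,-1,0],1]
    - [[0,0,0],[0,-2.5,0],1]
    - [[0,0,0],[0,-4,0],1]
    - [[0,0,0],[0,-5.5,0],1]
    - [[0,0,0],[0,-7,0],1]
    - [[0,0,0],[0,-8,0],1]
    - [[0,0,0],[0,-8.7,0],1]
    - [[0,0,0],[0,-9.3,0],1]
    - [[0,0,0],[0,-9.9,0],1]
    - [[0,0,0],[0,-10.5,0],1]

```text
time_s: 14.2
ee_pos: [523.2, 16.9, 354.3]
ee_rot: [-90.1, -0.0, -80.9]
force: [-5.0, -1.4, 8.6]
gripper_width: 15.2
```

carry_out:
  increments:
    - [[0,0,0],[0,-0.4,0],1]
    - [[0,0,0],[0,-0.8,0],1]
    - [[0,0,0],[0,-1.2,0],1]
    - [[0,0,0],[0,-1.6,0],1]
    - [[0,0,0],[0,-2,0],1]
    - [[0,0,0],[0,-2.4,0],1]
    - [[0,0,0],[0,-2.8,0],1]
    - [[0,0,0],[0,-3.2,0],1]
    - [[0,0,0],[0,-3.6,0],1]
    - [[0,0,0],[0,-4,0],1]

```text
time_s: 15.03
ee_pos: [523.3, 16.8, 357.8]
ee_rot: [-90.1, -0.0, -80.9]
force: [-4.9, -1.3, 5.7]
gripper_width: 15.2
```

carry_out:
  increments:
    - [[0,0,0],[0,-0.4,0],1]
    - [[0,0,0],[0,-0.8,0],1]
    - [[0,0,0],[0,-1.2,0],1]
    - [[0,0,0],[0,-1.6,0],1]
    - [[0,0,0],[0,-2,0],1]
    - [[0,0,0],[0,-2.4,0],1]
    - [[0,0,0],[0,-2.8,0],1]
    - [[0,0,0],[0,-3.2,0],1]
    - [[0,0,0],[0,-3.6,0],1]
    - [[0,0,0],[0,-4,0],1]

```text
time_s: 15.87
ee_pos: [523.3, 16.9, 361.8]
ee_rot: [-90.1, -0.0, -80.9]
force: [-5.8, -2.0, 5.7]
gripper_width: 15.4
```

carry_out:
  increments:
    - [[0,0,0],[0,-0.8,0],1]
    - [[0,0,0],[0,-2,0],1]
    - [[0,0,0],[0,-3.5,0],1]
    - [[0,0,0],[0,-5.5,0],1]
    - [[0,0,0],[0,-7.5,0],1]
    - [[0,0,0],[0,-9.5,0],1]
    - [[0,0,0],[0,-11.5,0],1]
    - [[0,0,0],[0,-13.5,0],1]
    - [[0,0,0],[0,-15.5,0],1]
    - [[0,0,0],[0,-17.5,0],1]

```text
time_s: 16.7
ee_pos: [523.3, 16.8, 379.2]
ee_rot: [-90.1, 0.0, -80.9]
force: [-4.5, -0.6, 5.2]
gripper_width: 15.1
```

carry_out:
  increments:
    - [[0,0,0],[0,-2,0],1]
    - [[0,0,0],[0,-4,0],1]
    - [[0,0,0],[0,-6,0],1]
    - [[0,0,0],[0,-8,0],1]
    - [[0,0,0],[0,-10,0],1]
    - [[0,0,0],[0,-12,0],1]
    - [[0,0,0],[0,-14,0],1]
    - [[0,0,0],[0,-16,0],1]
    - [[0,0,0],[0,-18,0],1]
    - [[0,0,0],[0,-20,0],1]

```text
time_s: 17.53
ee_pos: [523.3, 16.9, 399.0]
ee_rot: [-90.1, 0.0, -80.9]
force: [-5.1, -0.3, 4.4]
gripper_width: 15.1
```

carry_out:
  increments:
    - [[0,0,0],[0,-2,0],1]
    - [[0,0,0],[0,-4,0],1]
    - [[0,0,0],[0,-6,0],1]
    - [[0,0,0],[0,-8,0],1]
    - [[0,0,0],[0,-10,0],1]
    - [[0,0,0],[0,-12,0],1]
    - [[0,0,0],[0,-14,0],1]
    - [[0,0,0],[0,-16,0],1]
    - [[0,0,0],[0,-18,0],1]
    - [[0,0,0],[0,-20,0],1]

```text
time_s: 18.37
ee_pos: [523.3, 16.8, 418.9]
ee_rot: [-90.1, 0.0, -80.9]
force: [-4.4, -1.1, 2.7]
gripper_width: 15.2
```

carry_out:
  increments:
    - [[0,0,0],[0,-2,0],1]
    - [[0,0,0],[0,-4,0],1]
    - [[0,0,0],[0,-6,0],1]
    - [[0,0,0],[0,-8,0],1]
    - [[0,0,0],[0,-10,0],1]
    - [[0,0,0],[0,-12,0],1]
    - [[0,0,0],[0,-14,0],1]
    - [[0,0,0],[0,-16,0],1]
    - [[0,0,0],[0,-17.5,0],1]
    - [[0,0,0],[0,-18.5,0],1]

```text
time_s: 19.2
ee_pos: [523.3, 16.8, 437.4]
ee_rot: [-90.1, 0.0, -80.9]
force: [-5.1, -1.6, 3.2]
gripper_width: 15.4
```

carry_out:
  increments:
    - [[0,0,0],[0,-1,0],1]
    - [[0,0,0],[0,-2.5,0],1]
    - [[0,0,0],[0,-4.5,0],1]
    - [[0,0,0],[0,-6.5,0],1]
    - [[0,0,0],[0,-8.5,0],1]
    - [[0,0,0],[0,-10,0],1]
    - [[0,0,0],[0,-11.5,0],1]
    - [[0,0,0],[0,-12.5,0],1]
    - [[0,0,0],[0,-13.2,0],1]
    - [[0,0,0],[0,-13.8,0],1]

```text
time_s: 20.03
ee_pos: [523.4, 16.8, 451.0]
ee_rot: [-90.2, 0.0, -80.9]
force: [-6.5, -1.0, 2.2]
gripper_width: 15.2
```

carry_out:
  increments:
    - [[0,0,0],[0,-0.5,-0.1],1]
    - [[0,0,0],[0,-1,-0.2],1]
    - [[0,0,0],[0,-1.4,-0.3],1]
    - [[0,0,0],[0,-1.8,-0.4],1]
    - [[0,0,0],[0,-2.1,-0.5],1]
    - [[0,0,0],[0,-2.4,-0.5],1]
    - [[0,0,0],[0,-2.4,-0.5],1]
    - [[0,0,0],[0,-2.4,-0.5],1]

```text
time_s: 20.7
ee_pos: [523.2, 16.6, 453.5]
ee_rot: [-90.1, 0.0, -80.9]
force: [-5.2, -0.3, 3.3]
gripper_width: 15.3
```

carry_out:
  increments:
    - [[0,0,0],[0,-0.2,-0.1],1]
    - [[0,0,0],[0,-0.4,-0.2],1]
    - [[0,0,0],[0,-0.5,-0.4],1]
    - [[0,0,0],[0,-0.5,-0.5],1]
    - [[0,0,0],[0,-0.5,-0.5],1]
    - [[0,0,0],[0,-0.5,-0.5],1]

```text
time_s: 21.2
ee_pos: [523.1, 16.5, 453.7]
ee_rot: [-90.0, 0.0, -80.9]
force: [-4.3, -1.4, -1.4]
gripper_width: 15.3
```

carry_out:
  increments:
    - [[0,0,0],[0,0,-0.3],1]
    - [[0,0,0],[0,0.1,-0.6],1]
    - [[0,0,0],[0,0.1,-0.9],1]
    - [[0,0,0],[0,0.1,-0.9],1]
    - [[0,0,0],[0,0.1,-0.9],1]
    - [[0,0,0],[0,0.1,-0.9],1]
    - [[0,0,0],[0,0.1,-0.9],1]
    - [[0,0,0],[0,0.1,-0.9],1]

```text
time_s: 21.87
ee_pos: [522.6, 16.4, 453.8]
ee_rot: [-89.9, -0.0, -80.9]
force: [2.1, 0.9, -5.5]
gripper_width: 15.3
```

Run:
```python
from h import *
b=grab('side')
cv2.imwrite('pics/g.png',cv2.resize(b['frame'][130:330,230:400],None,fx=3,fy=3,interpolation=cv2.INTER_CUBIC))
print(env.state()['force'],env.state()['torque'])
```

```text
[ 3.32837028 -0.21927935 -5.50805536] [ 0.10974478 -0.40895688 -0.00337323]
```

View pics/g.png

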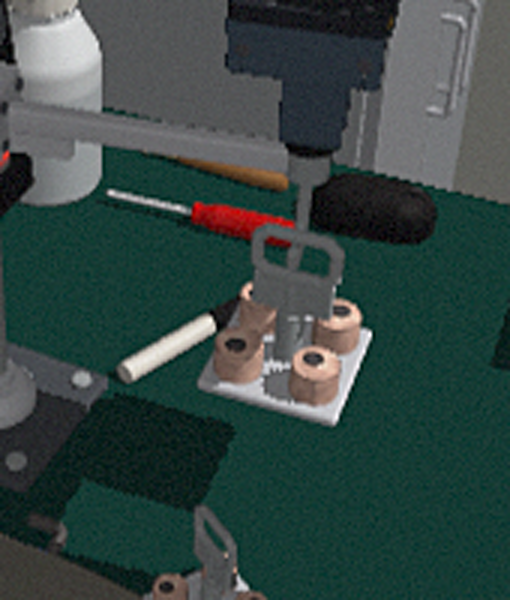

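The carrier hangs from the hook, clear of the bench and upright: eye at (300,250), plate at (290,385). I'll relax the residual load, then release slowly.

carry_out:
  increments:
    - [[0,0,0],[0,0.2,0.1],1]
    - [[0,0,0],[0,0.4,0.3],1]
    - [[0,0,0],[0,0.4,0.3],1]
    - [[0,0,0],[0,0.4,0.3],1]
    - [[0,0,0],[0,0.4,0.3],1]
    - [[0,0,0],[0,0.4,0.3],1]

```text
time_s: 22.42
ee_pos: [522.6, 16.4, 453.7]
ee_rot: [-89.9, -0.0, -80.9]
force: [3.4, 1.6, -3.6]
gripper_width: 15.4
```

carry_out:
  increments:
    - [[0,0,0],[0,0,0],1]
    - [[0,0,0],[0,0,0],1]
    - [[0,0,0],[0,0,0],1]
    - [[0,0,0],[0,0,0],1]
    - [[0,0,0],[0,0,0],1]
    - [[0,0,0],[0,0,0],1]
    - [[0,0,0],[0,0,0],1]
    - [[0,0,0],[0,0,0],1]
    - [[0,0,0],[0,0,0],1]
    - [[0,0,0],[0,0,0],1]

```text
time_s: 23.25
ee_pos: [522.6, 16.4, 453.7]
ee_rot: [-89.9, -0.0, -80.9]
force: [4.3, 0.7, -2.3]
gripper_width: 15.5
```

carry_out:
  increments:
    - [[0,0,0],[0,0,0],1]
    - [[0,0,0],[0,0,0],1]
    - [[0,0,0],[0,0,0],1]
    - [[0,0,0],[0,0,0.82],0.82]
    - [[0,0,0],[0,0,0.4],0.81]
    - [[0,0,0],[0,0,0.4],0.8]
  force: 4

```text
time_s: 23.75
ee_pos: [522.2, 16.3, 453.5]
ee_rot: [-90.1, -0.0, -80.9]
force: [-0.3, -1.4, -0.5]
gripper_width: 18.3
```

carry_out:
  increments:
    - [[0,0,0],[0,0,0],0.78]
    - [[0,0,0],[0,0,0],0.74]
    - [[0,0,0],[0,0,0],0.68]
    - [[0,0,0],[0,0,0],0.6]
    - [[0,0,0],[0,0,0],0.5]
    - [[0,0,0],[0,0,0],0.4]
    - [[0,0,0],[0,0,0],0.3]
    - [[0,0,0],[0,0,0],0.3]

```text
time_s: 24.42
ee_pos: [522.9, 16.5, 453.5]
ee_rot: [-90.0, -0.0, -80.9]
force: [0.1, 0.1, 0.0]
gripper_width: 59.7
```

carry_out:
  increments:
    - [[0,0,0],[0,-5,0],0.3]
    - [[0,0,0],[0,-15,0],0.3]
    - [[0,0,0],[0,-28,0],0.3]
    - [[0,0,0],[0,-42,0],0.3]
    - [[0,0,0],[0,-55,0],0.3]
    - [[0,0,0],[0,-68,0],0.3]
    - [[0,0,0],[0,-78,0],0.3]
    - [[0,0,0],[0,-85,0],0.3]
    - [[0,0,0],[0,-88,0],0.3]
    - [[0,0,0],[0,-88,0],0.3]

```text
time_s: 25.25
ee_pos: [522.9, 16.4, 542.3]
ee_rot: [-89.9, -0.0, -80.9]
force: [-0.0, 0.5, 0.2]
gripper_width: 63.5
```

Run:
```python
from h import *
b=grab('side');import pickle;pickle.dump(b,open('z1.pkl','wb'))
cv2.imwrite('pics/i.png',cv2.resize(b['frame'][130:330,230:400],None,fx=3,fy=3,interpolation=cv2.INTER_CUBIC))
```

carry_out:
  increments:
    - [[0,0,0],[0,0,0],0.3]
    - [[0,0,0],[0,0,0],0.3]
    - [[0,0,0],[0,0,0],0.3]
    - [[0,0,0],[0,0,0],0.3]
    - [[0,0,0],[0,0,0],0.3]
    - [[0,0,0],[0,0,0],0.3]
    - [[0,0,0],[0,0,0],0.3]

```text
time_s: 25.88
ee_pos: [522.9, 16.4, 541.5]
ee_rot: [-90.0, -0.0, -80.9]
force: [-0.4, 1.1, 0.1]
gripper_width: 63.9
```

Run:
```python
from h import *
import pickle
a=pickle.load(open('z1.pkl','rb'))
for i in range(4):
    b=grab('side'); sl=np.s_[190:290,280:370]
    d=cv2.absdiff(cv2.GaussianBlur(a['frame'],(5,5),0),cv2.GaussianBlur(b['frame'],(5,5),0))[sl]
    Q=cloud(b)[sl].reshape(-1,3);m=Q[(np.hypot(Q[:,0]-520,Q[:,1]-30)<70)&(Q[:,2]>60)&(Q[:,2]<300)]
    print(env.state()['time_s'],d.mean(),d.max(),np.nanmean(m,0).round(1),len(m))
```

```text
25.9333 0.9675555555555555 9 [517.9  40.5 135.6] 2400
25.9833 0.976037037037037 10 [517.8  40.5 135.6] 2392
26.0333 1.0263703703703704 11 [517.9  40.6 135.6] 2396
26.0833 1.0317777777777777 13 [517.9  40.5 135.7] 2387
```

View pics/i.png

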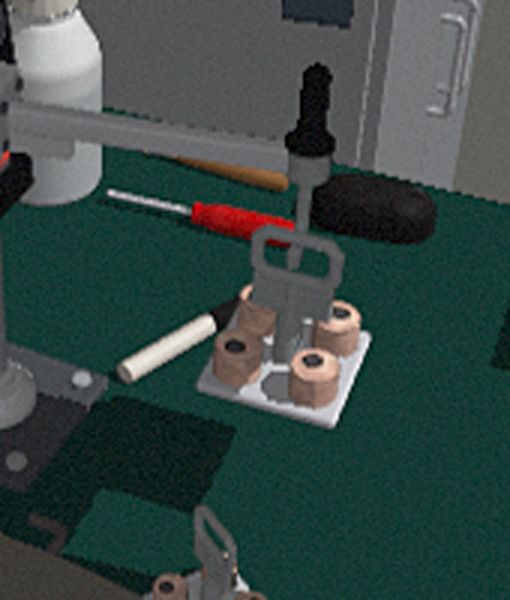

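The gripper is clear, and the carrier hangs upright with its plate at (290,385). The frame differences grow slightly, so I'll wait a few seconds for any small swing to die down.

carry_out:
  increments:
    - [[0,0,0],[0,0,0],0.3]
    - [[0,0,0],[0,0,0],0.3]
    - [[0,0,0],[0,0,0],0.3]
    - [[0,0,0],[0,0,0],0.3]
    - [[0,0,0],[0,0,0],0.3]
    - [[0,0,0],[0,0,0],0.3]
    - [[0,0,0],[0,0,0],0.3]
    - [[0,0,0],[0,0,0],0.3]
    - [[0,0,0],[0,0,0],0.3]
    - [[0,0,0],[0,0,0],0.3]

```text
time_s: 26.92
ee_pos: [522.9, 16.4, 541.5]
ee_rot: [-90.0, -0.0, -80.9]
force: [0.1, -0.2, -0.1]
gripper_width: 64.2
```

carry_out:
  increments:
    - [[0,0,0],[0,0,0],0.3]
    - [[0,0,0],[0,0,0],0.3]
    - [[0,0,0],[0,0,0],0.3]
    - [[0,0,0],[0,0,0],0.3]
    - [[0,0,0],[0,0,0],0.3]
    - [[0,0,0],[0,0,0],0.3]
    - [[0,0,0],[0,0,0],0.3]
    - [[0,0,0],[0,0,0],0.3]
    - [[0,0,0],[0,0,0],0.3]
    - [[0,0,0],[0,0,0],0.3]

```text
time_s: 27.75
ee_pos: [522.9, 16.4, 541.5]
ee_rot: [-90.0, -0.0, -80.9]
force: [0.7, -0.3, -0.6]
gripper_width: 63.5
```

carry_out:
  increments:
    - [[0,0,0],[0,0,0],0.3]
    - [[0,0,0],[0,0,0],0.3]
    - [[0,0,0],[0,0,0],0.3]
    - [[0,0,0],[0,0,0],0.3]
    - [[0,0,0],[0,0,0],0.3]
    - [[0,0,0],[0,0,0],0.3]
    - [[0,0,0],[0,0,0],0.3]
    - [[0,0,0],[0,0,0],0.3]
    - [[0,0,0],[0,0,0],0.3]
    - [[0,0,0],[0,0,0],0.3]

```text
time_s: 28.58
ee_pos: [522.9, 16.5, 541.5]
ee_rot: [-90.0, -0.0, -80.9]
force: [0.7, 0.1, 0.0]
gripper_width: 64.0
```

Run:
```python
from h import *
sl=np.s_[190:290,280:370]; g=lambda f:cv2.GaussianBlur(f['frame'],(5,5),0)[sl]
F=[grab('side') for _ in range(16)]; A=g(F[0])
for b in F[1::2]:
    d=cv2.absdiff(A,g(b)); Q=cloud(b)
    S=Q[190:290,280:370].reshape(-1,3);m=S[(np.hypot(S[:,0]-520,S[:,1]-30)<70)&(S[:,2]>60)&(S[:,2]<300)]
    print(round(b['s']['time_s'],2),d.mean().round(2),d.max(),m.mean(0).round(1))
Q=Q.reshape(-1,3);k=Q[(np.hypot(Q[:,0]-523,Q[:,1]-17)<20)&(Q[:,2]>262)];print('knob top',np.percentile(k[:,2],[95,99]))
p=m[(m[:,2]<100)];print('plate z',np.percentile(p[:,2],[1,10,50]), len(p))
if len(p)>50:
    q=p[p[:,2]<np.percentile(p[:,2],30)+3]; c=np.linalg.lstsq(np.c_[q[:,:2],np.ones(len(q))],q[:,2],rcond=None)[0];print('tilt',np.degrees(c[:2]))
```

```text
28.63 0.98 12 [517.9  40.6 135.5]
28.73 0.94 9 [517.9  40.5 135.6]
28.83 0.96 8 [517.9  40.4 135.5]
28.93 0.96 12 [517.9  40.6 135.5]
29.03 0.98 11 [517.9  40.5 135.6]
29.13 1.01 11 [517.8  40.6 135.5]
29.23 0.96 7 [517.9  40.6 135.6]
29.33 0.95 8 [517.9  40.6 135.4]
knob top [517.93879121 519.82079722]
plate z [96.73980595 97.72937136 98.8369173 ] 27
```

```bash
python3 -c "
from h import *
print(env.job_done())"
```

```text
the job is handed in; nothing more can be done
None
```

The carrier is hanging upright and still from the hook at the top of its travel, with the gripper off it. I handed the job in at about 29 s of the 61 s allowed; no verdict was reported.

- **Finding the eye:** I gripped the knob and lowered the hook in steps of 1 mm or less until it touched the top of the eye. Contact showed as about +3 N, with the eye's top at roughly 104 mm.
- **Hooking it:** I backed off, swung the hook clear and lowered it 27 mm below contact height. It then swung through the eye without noticeable side force.
- **Lifting:** The upward force dropped by about 2.7 N as the carrier came off the bench, which fits its weight. I raised it at 24 mm/s or less to the top stop, where the tool height read 453.7 mm, the same as at home.
- **Letting go:** The gripper opened slowly and withdrew straight up.

**Last checks:**
- The final picture shows the carrier upright on the hook, with the marker and the look-alike in place.
- Frame comparisons over 0.7 s show only image noise, so it was not swinging.
- Two late measurements gave nothing useful: the knob-top height reading caught the gripper, and the plate-tilt fit had too few points. Upright is therefore judged by eye.
- At the stop, the tool briefly pressed up with about 5.5 N. I eased this to about 2.3 N before releasing.
- One row of the release move had a mistyped shift of 0.8 mm toward the column. No harm from it was seen.

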